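# Fit the drill plate on the jig's locating pin and hold it pressed home

### The arm

A 7-joint arm with a two-finger parallel gripper is mounted at the origin on a cart in front of the work surface, level with it; the furniture and walls round the work are solid. World frame = base frame: x ahead of the robot, y to its left, z up, the work surface at z = 0. Lengths are in m, angles in rad, forces in N, time in s.
With the tool pointing down it reaches from about 0.4 to 0.9 m from the base axis. Payload 5.5 kg.
Tool frame: the origin (TCP) lies midway between the tips of the shut fingers; the grasp point (between the pads) lies 19 mm behind it; y points along the fingers, x is the direction in which the jaws open and shut, and the axes are right-handed (so a half turn about y gives the same grasp; the last joint's range is limited). The gripper opens to 85 mm and grips with 20 to 120 N. Pads are 22 mm wide; open, the fingers measure 114 mm over their backs; the gripper's body (76 mm by 85 mm) begins 54 mm behind the grasp point. The pads swing forward as they close: fully open they stand 13 mm farther back than shut.
Start: joints at [1.556, 0.501, -0.427, 1.55, 0.221, 1.138, -0.21], TCP at [0.178, -0.625, 0.231] pointing down, gripper open.
Joint ranges: [-2.88, 2.88], [-0.31, 2.03], [-1.54, 1.56], [0.2, 2.42], [-1.41, 4.55], [0.19, 2.02], [-2.57, 2.57]. Speed limits (rad/s): [2.57, 2.57, 3.14, 3.14, 3.14, 3.14, 3.14].

### API

Orientations are given as a unit quaternion [x, y, z, w].
In Python, from rig import env gives the robot as it stands. The module is installed in compiled form; this text tells all that it offers.
- The arm moves only by the tool drive_tool, never from a script. Its arguments are lists of equal length, an entry for each row: "twist": the turn, a rotation vector about the tool's x, y, z in rad, a list of three; "dp": the shift along the tool's x, y, z in cm, a list of three; "fingers": the finger opening in cm, from 0 to 8.54. In form: {"twist": [[ax, ay, az], ...], "dp": [[x, y, z], ...], "fingers": [fingers, ...]}. A call has 1 to 20 rows; each row is the pose to reach, as a shift and turn from the pose measured when the call began, along the tool's axes at that moment; what a row does not reach only later rows make up. A row lasts 1/8 s, in which the tool goes at most 62.5 mm and 10.7 degrees, less where a joint would pass 70% of its speed; a pose out of reach is approached as far as the arm can. A call with a gripper value outside its range is refused whole. The fingers move at their own pace and stop on an object; the grip force is fixed at half the most. Time passes only in rows, so rows that repeat a pose let the fingers close. It gives the time, the measured TCP pose, the force and the opening at its end, in the units of the state.
- env.observe(): the state, without advancing time (a new reading comes with each control period).
- env.get_image(name): name is "scene" or "top"; returns a dict with "frame" (480x640x3 uint8, red, green, blue), "intrinsics" (3x3 intrinsics, pixels), "world_to_cam" (4x4, takes a point from world to camera coordinates). Camera axes: x right, y down, z forward; pixel columns grow to the right and rows downward; lengths in m; the calibration is good to about 2 mm. A picture is of the moment at which its call begins. There is no depth.
- env.finish_job(): hands the job in, once; it reports no verdict.
The state is a dict: "time_s": time; "q": joint angles; "dq": joint speeds; "effort": joint torques, N m; "eef_pos": TCP position; "orientation": TCP orientation; "wrist_force": force on the tool from outside, world axes, zero at the start; "torque": the same for the moment, N m; "gripper_width": opening from 0.0 (shut) to 1.0 (fully open).
Only numpy, scipy, OpenCV 4.12 (cv2) and the standard library are available. Lean on these libraries where they do the work, as an engineer would, in place of code of your own. Each camera call takes 0.05 s, during which the arm holds its last target.

### The job

Swing both flaps of the small open carton back past upright and take out the drill plate by its black grip bar. Lay it square on the drilling jig, grip bar along the jig's length, slide it along until the blind hole under its middle drops over the jig's locating pin, then press it fully down against the springs. Finish while still gripping the plate and holding it pressed fully down; leave the rubber tubes, plug gauge and tape measure on the bench where they lie.

Things in the scene. Friction and masses are not known exactly. Their poses are not given: they have to be found in the camera images.
- carton: Small brown cardboard carton fixed to the bench, outside 158 x 158 mm, walls and floor 4 mm, rim 60 mm above the bench. Origin: centre of its underside; z up. Two flaps are hinged on its +y rim (flap_left) and -y rim (flap_right); the flaps at its +x and -x ends are folded down outside and fixed (they reach 88 mm from the middle).
- flap_left (a joint): Flap on the carton's +y rim: 150 mm along carton x, 62 mm wide, 3 mm thick; hinge line 77 mm from the carton's middle along y, 62 mm above the bench. 0 = closed flat towards the middle, 1.57 = upright, 2.8 = end, leaning outwards. Starts ajar at 0.7 to 1.15 rad, so a gap is open between the two free edges. Stays where left; moves with under 1 N at its edge.
- flap_right (a joint): The same kind of flap on the carton's -y rim; same size, hinge 77 mm to the other side, same meaning of its values, starts ajar at 0.7 to 1.15 rad.
- plate_grip (a point): Centre of the black grip bar on the drill plate, which lies flat in the carton. Bar: 20 mm wide (x, pinch across this), 60 mm long (y), 34 mm high, on the middle of an aluminium plate 70 (x) x 110 (y) x 15 mm. This point is 17 mm below the bar's top and 32 mm above the plate's underside. z up, y along the bar; half a turn about z makes no difference. 0.2 to 0.32 kg.
- plate_hole (a point): Mouth of the only hole in the drill plate, in the middle of its underside, 32 mm straight below plate_grip: round, 15 mm diameter, 15 mm deep, closed above, 1 mm chamfer. It goes over the jig's locating pin.
- jig: Drilling jig fixed to the bench: grey base 96 (x) x 140 (y) x 20 mm; above it a sprung steel lift frame 84 x 130 x 8 mm with a slot 44 mm long (y) in its middle, through which one locating pin stands. Origin: centre of the base's underside on the bench, z up, y along its length.
- slot_mid (a point): Middle of the jig's slot, on the jig's centre line, at the height of the pin's top (43 mm above the bench). The pin (11 mm diameter, last 5 mm a cone to 5 mm) stands on this line, anywhere up to 12 mm either way along y: different each time, not reported, hidden under the plate. Slide the plate along y to find it: off the pin the plate rides on its top, over it it drops 7 mm onto the frame.
- lift_frame (a joint): How far the sprung lift frame is pressed down, in m: 0 = up (its top 36 mm above the bench), 0.006 = end of travel (30 mm). It starts to move at about 5 N and needs about 11 N at the end, the plate's own weight of 2 to 3 N included; it springs up again when the plate is let go.
- tube_a: Bystander: cut black rubber tube 27 mm diameter, 59 mm long, lying near the robot. Leave it.
- tube_b: Bystander: the same kind of tube, lying beyond the jig and the carton. Leave it.
- plug_gauge: Bystander: steel plug gauge, 22 mm diameter, 97 mm long, lying beyond the jig. Leave it.
- tape_measure: Bystander: black pocket tape measure 58 x 71 x 32 mm, beyond the carton. Leave it.
There are look-alikes about, which are no part of the job. Leave any pink or purple look-alike of the part that bears plate_grip alone.

How it is judged:
By the outcome, as a careful person would: the job done as asked, in the order asked, and still so for the second after the job is handed in, while the arm keeps its last pose, push and grip.
It also fails if it takes over 64 s, if anything falls off the work surface, if the arm or the gripper's body presses on something with over 40 N, if the wrist force passes 120 N, or if a joint passes its speed limit or range.

## Working session

There is one attempt and no reset: what is moved stays moved. The work goes in short steps, Python scripts to look and compute and a tool call to move; the robot and the scene stay as the last step left them, time stands still between calls to the robot, and variables do not carry over. Pictures are saved under pics/ and viewed, and the job is handed in when it is done.

Besides the shell and the picture viewer there is one more tool, called after "Request:" as name(argument=value, ...) on one line, values as JSON. drive_tool: Moves the arm, as the interface text tells. Its arguments: {"type":"object","properties":{"twist":{"type":"array","items":{"type":"array","items":{"type":"number"}}},"dp":{"type":"array","items":{"type":"array","items":{"type":"number"}}},"fingers":{"type":"array","items":{"type":"number"}}},"required":["twist","dp","fingers"]}

```bash
mkdir -p pics; ls; cat > h.py <<'E'
import numpy as np, cv2
from rig import env
from scipy.spatial.transform import Rotation as R
def shot(n,fn):
    d=env.get_image(n); cv2.imwrite('pics/'+fn,d['frame'][:,:,::-1]); np.savez('pics/'+fn[:-4]+'.npz',**d); return d
def ray(d,u,v,z):
    K=np.array(d['intrinsics']);T=np.array(d['world_to_cam'])
    r=T[:3,:3].T@np.linalg.solve(K,[u,v,1.]);c=-T[:3,:3].T@T[:3,3]
    return c+r*(z-c[2])/r[2]
def proj(d,p):
    K=np.array(d['intrinsics']);T=np.array(d['world_to_cam'])
    q=K@(T[:3,:3]@np.array(p)+T[:3,3]);return q[:2]/q[2]
def cam(d):
    T=np.array(d['world_to_cam']);return -T[:3,:3].T@T[:3,3]
def st():
    s=env.observe()
    M=R.from_quat(s['orientation']).as_matrix()
    print(s['time_s'],np.round(s['eef_pos'],4),np.round(s['wrist_force'],1),s['gripper_width'],np.round(s['q'],2));print(np.round(M,3));return s,M
E
python3 - <<'E'
from h import *
for n in('scene','top'):
    d=shot(n,n+'0.png');print(n,cam(d))
    print(np.round(d['intrinsics'],1).tolist(), np.round(d['world_to_cam'],3).tolist())
st()
E
```

```text
pics
scene [-0.04954823 -1.00439398  0.72491364]
[[546.8, 0.0, 321.8], [0.0, 546.8, 234.4], [0.0, 0.0, 1.0]] [[0.852, -0.524, -0.004, -0.481], [-0.256, -0.41, -0.875, 0.21], [0.457, 0.747, -0.484, 1.123], [0.0, 0.0, 0.0, 1.0]]
top [ 0.44859204 -0.00320584  1.15511498]
[[494.8, 0.0, 312.7], [0.0, 494.8, 239.9], [0.0, 0.0, 1.0]] [[-0.008, -1.0, 0.017, -0.019], [-0.996, 0.007, -0.083, 0.543], [0.083, -0.017, -0.996, 1.114], [0.0, 0.0, 0.0, 1.0]]
0.1 [ 0.1781 -0.6245  0.2303] [0.7 0.3 0.6] 0.9981530649363096 [ 1.56  0.5  -0.43  1.55  0.22  1.14 -0.21]
[[ 0.274 -0.     0.962]
 [-0.962  0.002  0.274]
 [-0.002 -1.     0.   ]]
```

View pics/scene0.png

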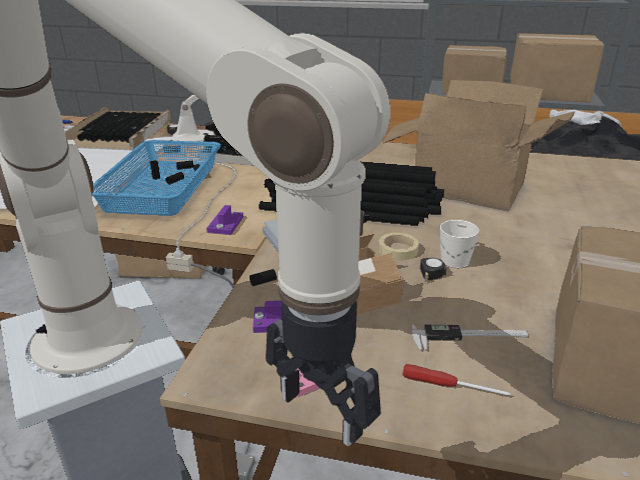

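View pics/top0.png

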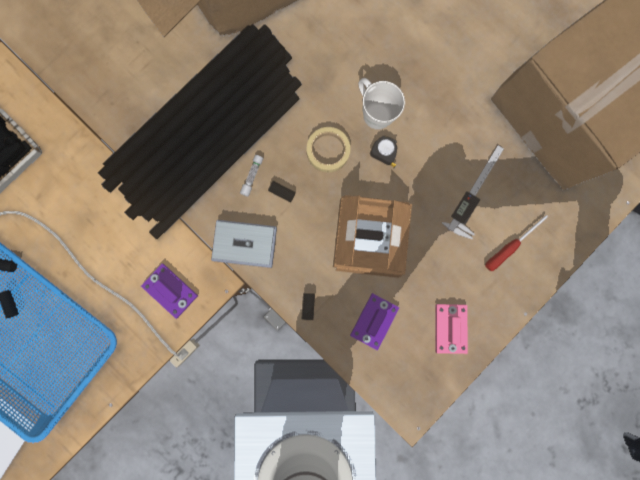

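The top view shows the jig at about (245,243), the carton at (373,236) with the plate inside, and tube_a at (308,306). The scene view is blocked by the arm. I'll zoom in.

```bash
python3 - <<'E'
import cv2
a=cv2.imread('pics/top0.png')
c=a[180:290,200:425]; cv2.imwrite('pics/z1.png',cv2.resize(c[:,110:],None,fx=5,fy=5,interpolation=cv2.INTER_CUBIC))
cv2.imwrite('pics/z2.png',cv2.resize(a[200:285,200:290],None,fx=6,fy=6,interpolation=cv2.INTER_CUBIC))
E
```

```text
(no output)
```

View pics/z1.png

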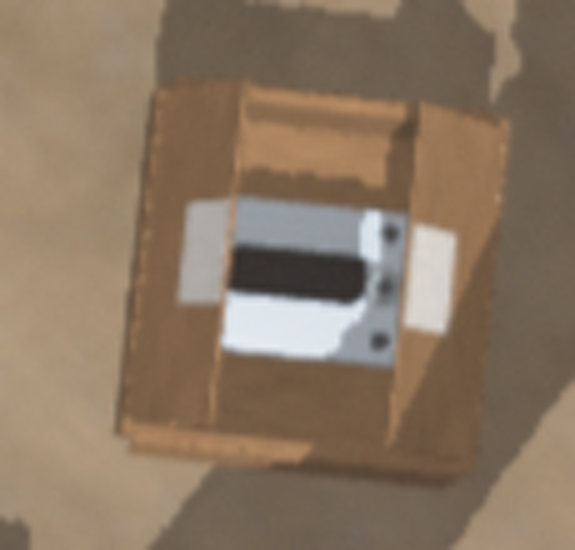

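View pics/z2.png

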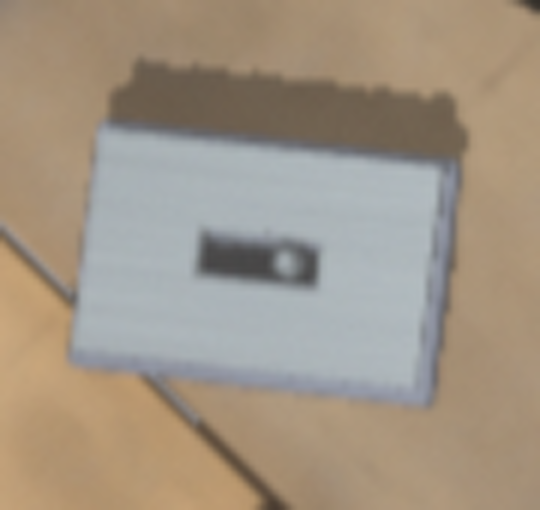

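```bash
python3 - <<'E'
from h import *
d=np.load('pics/top0.png'.replace('.png','.npz'))
def z1(x,y,z): return ray(d,310+(x+.5)/5-.5,180+(y+.5)/5-.5,z)*1000
def z2(x,y,z): return ray(d,200+(x+.5)/6-.5,200+(y+.5)/6-.5,z)*1000
for n,p in dict(hLt=(155,88,.062),hLb=(122,435,.062),hRt=(510,120,.062),hRb=(470,470,.062),
 fLt=(245,83,.11),fLb=(212,425,.11),fRt=(417,103,.11),fRb=(392,445,.11),
 barR1=(360,258,.053),barR2=(353,303,.053),barL1=(232,247,.053),barL2=(229,290,.053),pRt=(408,212,.019),pRb=(395,367,.019)).items(): print(n,np.round(z1(*p),1))
for n,p in dict(TL=(98,125,.036),TR=(445,160,.036),BR=(415,395,.036),BL=(72,355,.036),sTL=(203,230,.036),sTR=(320,240,.036),sBR=(317,288,.036),sBL=(197,273,.036),pin=(288,262,.043)).items(): print(n,np.round(z2(*p),1))
print(z1(325,300,.05)[:2])
E
```

```text
hLt [635.2 -85.5  62. ]
hLb [480.4 -68.9  62. ]
hRt [ 619.9 -244.4   62. ]
hRb [ 463.7 -222.8   62. ]
fLt [ 629.  -120.5  110. ]
fLb [ 482.9 -104.1  110. ]
fRt [ 620.  -194.1  110. ]
fRb [ 473.9 -180.3  110. ]
barR1 [ 559.2 -177.3   53. ]
barR2 [ 538.9 -173.7   53. ]
barL1 [ 564.5 -119.8   53. ]
barL2 [ 545.2 -118.2   53. ]
pRt [ 583.9 -205.4   19. ]
pRb [ 512.  -197.8   19. ]
TL [587.9 196.5  36. ]
TR [573.8  65.5  36. ]
BR [484.9  76.9  36. ]
BL [500.9 205.6  36. ]
sTL [547.8 156.7  36. ]
sTR [543.7 112.6  36. ]
sBR [525.5 113.7  36. ]
sBL [531.5 158.9  36. ]
pin [534.9 123.9  43. ]
[ 540.61707302 -161.61231967]
```

Measured: carton centre about (0.550, -0.155) with yaw -6.8°. Jig slot centre is about (0.537, 0.1355) with yaw -6.6°. The pin is visible in the top image, roughly 11 mm towards -y from the slot middle. The sizes agree with those given. I'll move over the carton with the fingers shut.

Request:
drive_tool(twist=[[0,-0.074,0],[0,-0.148,0],[0,-0.222,0],[0,-0.296,0],[0,-0.37,0],[0,-0.444,0],[0,-0.518,0],[0,-0.592,0],[0,-0.666,0],[0,-0.74,0],[0,-0.814,0],[0,-0.888,0],[0,-0.962,0],[0,-1.036,0],[0,-1.11,0],[0,-1.175,0],[0,-1.175,0],[0,-1.175,0]], dp=[[-2.2,0,3],[-4.4,0,6.1],[-6.6,0,9.1],[-8.8,0,12.2],[-11,0,15.2],[-13.2,0,18.3],[-15.4,0,21.3],[-17.6,0,24.3],[-19.8,0,27.4],[-22,0,30.4],[-24.1,0,33.5],[-26.3,0,36.5],[-28.5,0,39.6],[-30.7,0,42.6],[-32.9,0,45.7],[-35,0,48.7],[-35,0,48.7],[-35,0,48.7]], fingers=[0,0,0,0,0,0,0,0,0,0,0,0,0,0,0,0,0,0])

```text
time_s: 2.35
eef_pos: [0.55, -0.1541, 0.2307]
orientation: [-0.705, 0.042, -0.041, 0.706]
wrist_force: [-1.0, -0.5, 0.7]
gripper_width: -0.001
```

```bash
python3 - <<'E'
from h import *
s,M=st(); d=shot('scene','scene1.png'); d=shot('top','top1.png')
a=cv2.imread('pics/scene1.png'); cv2.imwrite('pics/z3.png',cv2.resize(a[150:390,200:520],None,fx=2.4,fy=2.4))
E
```

```text
2.35 [ 0.55   -0.1541  0.2307] [-1.  -0.5  0.7] -0.0011785085939355227 [ 0.88  0.46 -0.85  1.74  0.38  1.12 -0.21]
[[ 0.993 -0.001  0.117]
 [-0.117  0.001  0.993]
 [-0.001 -1.     0.001]]
```

View pics/z3.png

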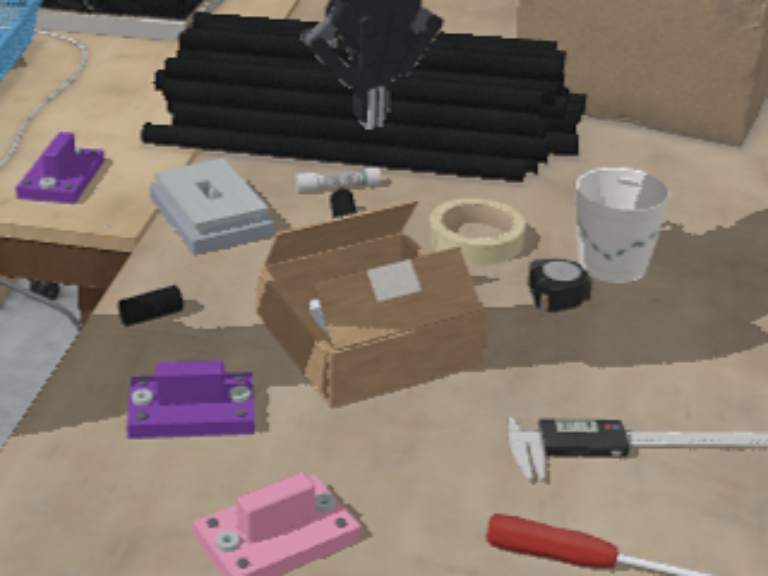

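The scene view shows the closed fingers above the carton, with both flaps ajar and their free edges forming a gap. Next I'll lower into the gap and push the left (+y) flap outward.

Request:
drive_tool(twist=[[0,0,0],[0,0,0],[0,0,0],[0,0,0],[0,0,0],[0,0,0],[0,0,0],[0,0,0],[0,0,0],[0,0,0],[0,0,0],[0,0,0],[0,0,0],[0,0,0],[0,0,0],[0,0,0],[0,0,0]], dp=[[0,4,0.3],[0,8,0.5],[0,11,0.5],[0,13,0.5],[0,14.8,0.5],[0,14.8,0.5],[0,14.8,1.5],[0,14.8,2.5],[0,14.8,3.5],[0,14.8,4.5],[0,14.8,5.5],[0,14.8,6.5],[0,14.8,7.5],[0,14.8,8.5],[0,14.8,9.2],[0,14.8,9.5],[0,14.8,9.5]], fingers=[0,0,0,0,0,0,0,0,0,0,0,0,0,0,0,0,0])

```text
time_s: 4.58
eef_pos: [0.5607, -0.0604, 0.0827]
orientation: [-0.705, 0.043, -0.041, 0.706]
wrist_force: [0.8, -0.5, -0.7]
gripper_width: -0.005
```

```bash
python3 - <<'E'
from h import *
s,M=st(); d=shot('scene','scene2.png'); 
a=cv2.imread('pics/scene2.png'); cv2.imwrite('pics/z4.png',cv2.resize(a[150:390,200:520],None,fx=2.4,fy=2.4))
E
```

```text
4.575 [ 0.5607 -0.0604  0.0827] [ 0.8 -0.5 -0.7] -0.004822581595790389 [ 0.62  0.63 -0.74  1.87  0.55  0.86 -0.51]
[[ 0.993 -0.002  0.119]
 [-0.119  0.002  0.993]
 [-0.002 -1.     0.001]]
```

View pics/z4.png

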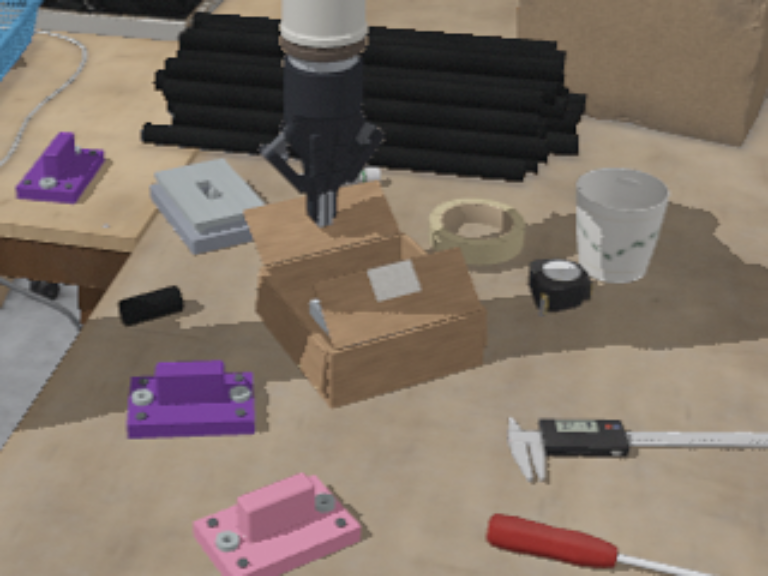

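The left flap now leans well outward. I'll sweep across to do the same on the right.

Request:
drive_tool(twist=[[0,0,0],[0,0,0],[0,0,0],[0,0,0],[0,0,0],[0,0,0],[0,0,0],[0,0,0],[0,0,0],[0,0,0],[0,0,0],[0,0,0],[0,0,0],[0,0,0],[0,0,0]], dp=[[0,0,-3],[0,0,-6],[0,0,-9],[0,0,-10],[0,0,-11],[0,0,-12],[0,0,-13],[0,0,-14],[0,0,-15],[0,0,-16],[0,0,-17],[0,0,-18],[0,0,-18.6],[0,0,-18.9],[0,0,-18.9]], fingers=[0,0,0,0,0,0,0,0,0,0,0,0,0,0,0])

```text
time_s: 6.5
eef_pos: [0.5379, -0.2487, 0.0822]
orientation: [-0.705, 0.043, -0.042, 0.706]
wrist_force: [-0.4, 0.8, 0.6]
gripper_width: 0.002
```

Request:
drive_tool(twist=[[0,0,0],[0,0,0],[0,0,0],[0,0,0],[0,0,0]], dp=[[0,-2,1],[0,-6,1],[0,-10,-1],[0,-12,-4],[0,-12,-6]], fingers=[0,0,2,5,5])

```text
time_s: 7.12
eef_pos: [0.5325, -0.3096, 0.2054]
orientation: [0.707, -0.042, 0.043, -0.705]
wrist_force: [-0.2, -1.0, 0.6]
gripper_width: 0.588
```

```bash
python3 - <<'E'
from h import *
s,M=st(); d=shot('scene','scene3.png'); d=shot('top','top3.png')
a=cv2.imread('pics/scene3.png'); b=cv2.imread('pics/top3.png')
cv2.imwrite('pics/z5.png',cv2.resize(a[150:390,200:520],None,fx=2.4,fy=2.4))
cv2.imwrite('pics/z6.png',cv2.resize(b[170:290,310:440],None,fx=5,fy=5,interpolation=cv2.INTER_CUBIC))
E
```

```text
7.125 [ 0.5325 -0.3096  0.2054] [-0.2 -1.   0.6] 0.5877683569137468 [ 1.06  0.55 -0.8   1.66  0.43  1.11  0.02]
[[ 0.993  0.002  0.12 ]
 [-0.12  -0.002  0.993]
 [ 0.002 -1.    -0.002]]
```

View pics/z5.png

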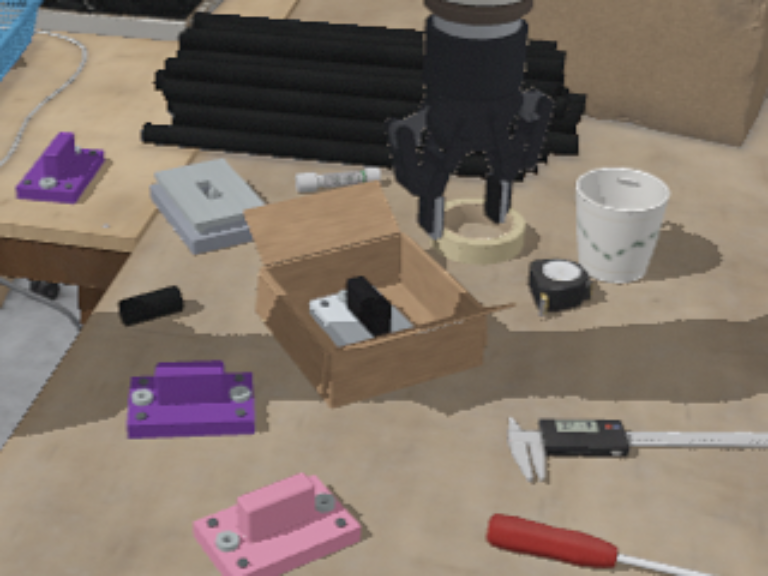

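View pics/z6.png

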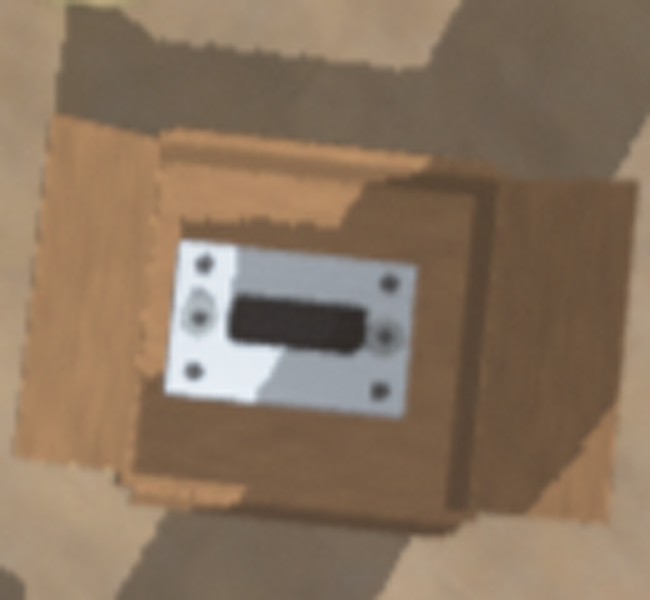

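Both flaps lie well past upright, and the plate and its bar are fully visible at about (300,325) in the zoom. I'll measure the bar from masks in both views.

```bash
python3 - <<'E'
from h import *
d=np.load('pics/top3.npz')
f=d['frame'].astype(int)
def z(x,y,h): return ray(d,310+(x+.5)/5-.5,170+(y+.5)/5-.5,h)*1000
c=np.array([z(*p,.019) for p in [(180,240),(417,265),(403,415),(165,395)]]);print(np.round(c,1),c.mean(0))
m=((f.max(2)<70)).astype(np.uint8); m[:,:340]=0; m[:,395:]=0; m[:215]=0; m[255:]=0
n,l,s,ce=cv2.connectedComponentsWithStats(m);i=1+s[1:,4].argmax();print(s[i],ce[i])
r=cv2.minAreaRect(np.argwhere(l==i)[:,::-1].astype(np.float32));print(r)
b=cv2.boxPoints(r);P=np.array([ray(d,*q,.053)*1000 for q in b]);print(np.round(P,1),P.mean(0), ray(d,*ce[i],.05)*1000)
for k in range(4): e=P[(k+1)%4]-P[k];print(np.linalg.norm(e),np.degrees(np.arctan2(e[1],e[0])))
d2=np.load('pics/scene3.npz')
g=d2['frame'].astype(int);m=(g.max(2)<60).astype(np.uint8);m2=np.zeros_like(m);m2[255:295,335:370]=m[255:295,335:370]
n,l,s,ce=cv2.connectedComponentsWithStats(m2);i=1+s[1:,4].argmax();print('scene',s[i],ce[i],ray(d2,*ce[i],.038)*1000, 'proj', proj(d2,[.5525,-.149,.036]))
E
```

```text
[[ 594.8  -99.7   19. ]
 [ 582.4 -209.5   19. ]
 [ 512.9 -201.5   19. ]
 [ 522.9  -91.8   19. ]] [ 553.24769261 -150.6437944    19.        ]
[356 230  27  10 217] [369.38248848 234.40552995]
((369.15350341796875, 234.46536254882812), (26.26898193359375, 8.457816123962402), 5.710592269897461)
[[ 545.7 -118.8   53. ]
 [ 564.6 -121.    53. ]
 [ 558.3 -179.6   53. ]
 [ 539.4 -177.3   53. ]] [ 552.00575911 -149.16853677   53.        ] [ 552.41272688 -150.07659643   50.        ]
19.060047557222997 -6.576309650973292
58.98682640709678 -96.10326972098801
19.069507529121704 173.16579550736967
58.90091970775399 83.88840565539226
scene [344 265  19  25 310] [353.37741935 277.1       ] [ 554.78375874 -153.48829205   38.        ] proj [351.41397875 277.20421102]
```

Request:
drive_tool(twist=[[0,-0.01,0],[0,-0.01,0],[0,-0.01,0],[0,-0.01,0],[0,-0.01,0],[0,-0.01,0],[0,-0.01,0],[0,-0.01,0],[0,-0.01,0],[0,-0.01,0]], dp=[[0.1,0,4],[0.1,0,8],[0.1,0,12],[0.1,0,16.1],[0.1,3,16.1],[0.1,6,16.1],[0.1,9,16.1],[0.1,11,16.1],[0.1,12,16.1],[0.1,12,16.1]], fingers=[5,5,5,5,5,5,5,5,5,5])

```text
time_s: 8.48
eef_pos: [0.5503, -0.1508, 0.0815]
orientation: [-0.706, 0.041, -0.039, 0.706]
wrist_force: [-0.4, 0.2, 0.7]
gripper_width: 0.583
```

```bash
python3 - <<'E'
from h import *
s,M=st(); d=shot('scene','scene4.png')
a=cv2.imread('pics/scene4.png')
cv2.imwrite('pics/z7.png',cv2.resize(a[170:320,270:470],None,fx=4,fy=4))
dl=np.array([.5525,-.150,.026])-s['eef_pos'];print(M.T@dl*100)
E
```

```text
8.475 [ 0.5503 -0.1508  0.0815] [-0.4  0.2  0.7] 0.5834244815139198 [ 0.78  0.64 -0.74  1.85  0.56  0.87 -0.35]
[[ 0.994 -0.003  0.113]
 [-0.113  0.001  0.994]
 [-0.004 -1.     0.   ]]
[0.23084956 5.55295238 0.10786286]
```

View pics/z7.png

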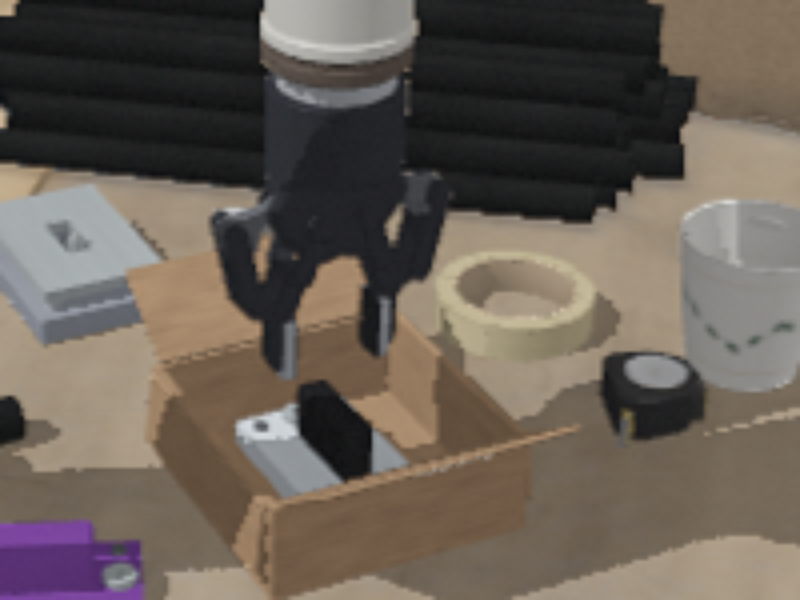

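The open fingers straddle the bar from above. I'll go down and grip.

Request:
drive_tool(twist=[[0,0,0],[0,0,0],[0,0,0],[0,0,0],[0,0,0],[0,0,0],[0,0,0],[0,0,0],[0,0,0],[0,0,0],[0,0,0]], dp=[[0.2,1.5,0.1],[0.2,3,0.1],[0.2,4.5,0.1],[0.2,5.5,0.1],[0.2,5.5,0.1],[0.2,5.5,0.1],[0.2,5.5,0.1],[0.2,5.5,0.1],[0.2,5.5,0.1],[0.2,5.5,0.1],[0.2,5.5,0.1]], fingers=[5,5,5,5,5,1.5,1.5,1.5,1.5,1.5,1.5])

```text
time_s: 9.9
eef_pos: [0.5538, -0.1504, 0.0282]
orientation: [0.706, -0.04, 0.04, -0.706]
wrist_force: [0.2, 0.1, 6.1]
gripper_width: 0.22
```

Request:
drive_tool(twist=[[0,0,0],[0,0,0],[0,0,0],[0,0,0],[0,0,0],[0,0,0],[0,0,0],[0,0,0]], dp=[[0,-0.5,0],[0,-2,0],[0,-4,0],[0,-7,0],[0,-10,0],[0,-12,0],[0,-13,0],[0,-13,0]], fingers=[1,1,1,1,1,1,1,1])

```text
time_s: 10.9
eef_pos: [0.554, -0.1506, 0.1586]
orientation: [0.706, -0.04, 0.04, -0.706]
wrist_force: [-0.4, 0.3, -2.0]
gripper_width: 0.221
```

```bash
python3 - <<'E'
from h import *
s,M=st(); d=shot('scene','scene5.png'); d=shot('top','top5.png')
a=cv2.imread('pics/scene5.png'); 
cv2.imwrite('pics/z8.png',cv2.resize(a[130:300,270:470],None,fx=3.5,fy=3.5))
E
```

```text
10.9 [ 0.554  -0.1506  0.1586] [-0.4  0.3 -2. ] 0.22057402697515502 [ 0.83  0.55 -0.81  1.8   0.47  0.99 -0.28]
[[ 0.994  0.     0.113]
 [-0.113 -0.001  0.994]
 [ 0.    -1.    -0.001]]
```

View pics/z8.png

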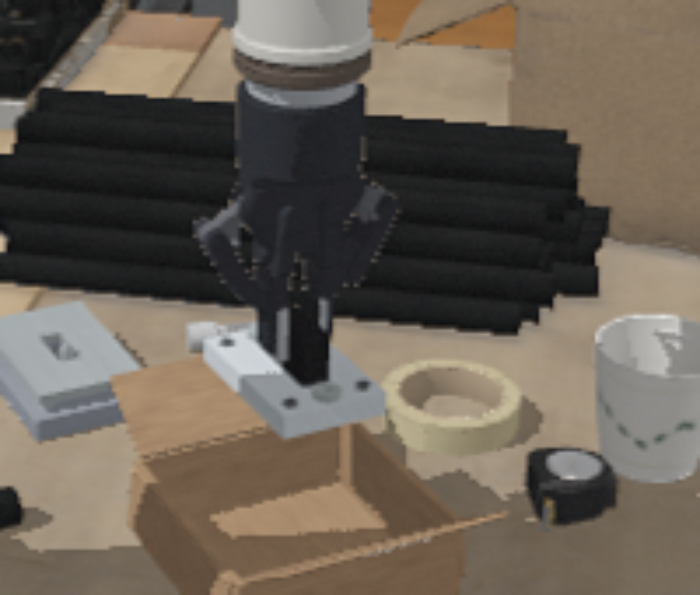

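View pics/top5.png

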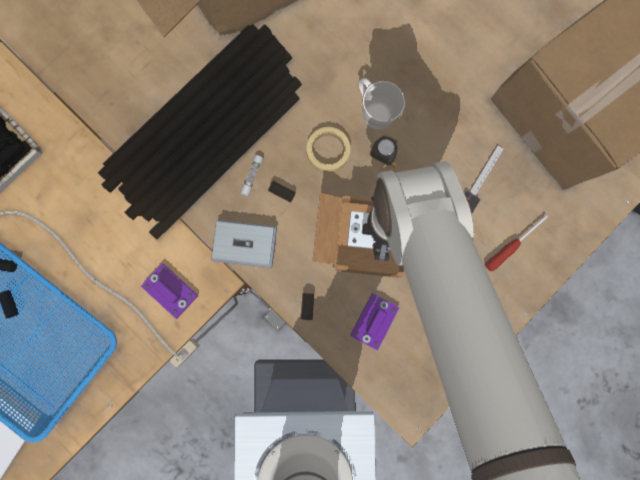

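The plate is held level by its bar, with a weight of about 2.6 N. I'll refine the jig slot and pin and check where the plate sits in the grip.

```bash
python3 - <<'E'
from h import *
d=np.load('pics/top5.npz'); f=d['frame']; g=cv2.cvtColor(f,cv2.COLOR_RGB2GRAY)
print(g[234:252,228:258])
c=f[205:245,340:385]; cv2.imwrite('pics/z9.png',cv2.resize(c[:,:,::-1],None,fx=12,fy=12,interpolation=cv2.INTER_CUBIC))
m=((g>150)&(abs(f[:,:,0].astype(int)-f[:,:,2])<30)).astype(np.uint8); mm=np.zeros_like(m); mm[210:275,205:285]=m[210:275,205:285]
r=cv2.minAreaRect(np.argwhere(mm>0)[:,::-1].astype(np.float32)); b=cv2.boxPoints(r); P=np.array([ray(d,*q,.036)*1000 for q in b]); print(r,np.round(P,1),P.mean(0))
E
```

```text
[[173 173 174 174 175 176 175 176 174 175 174 173 173 172 173 173 173 174
  174 174 174 176 175 174 175 174 175 176 177 177]
 [173 173 174 174 174 175 174 175 174 175 175 175 175 175 175 175 175 176
  175 173 174 174 173 173 174 175 174 174 176 175]
 [172 174 173 173 173 173 174 175 175 175 175 175 175 175 174 175 174 175
  174 175 175 175 175 176 176 175 175 175 176 175]
 [173 174 174 174 172 164 168 171 172 172 173 174 173 174 173 174 174 174
  174 174 176 176 176 176 176 176 176 176 177 177]
 [176 176 176 175 172 148 139 150 156 158 160 162 165 166 170 169 159 168
  171 172 173 173 174 176 175 176 176 176 177 177]
 [175 175 174 174 169 132 108 119 126 131 135 139 146 150 148 152 146 154
  153 150 154 161 164 170 173 174 175 176 176 175]
 [175 174 175 174 166 123  90  90  99 106 105 105 111 117 115 121 125 125
  127 118 119 125 131 146 154 165 172 175 175 175]
 [175 176 176 175 163 115  80  75  81  83  82  78  82  84  84  89  91 100
  113 117 110 102  96 109 125 152 171 176 176 175]
 [175 175 175 174 159 107  78  73  72  72  73  71  72  73  72  73  75  94
  130 150 132 108  91  85 
[... 679 characters left out ...]
 174 175 175 175 174 173 174 174 173 173 171
  168 166 162 160 159 154 159 170 177 178 176 178]
 [174 174 174 174 174 174 174 175 174 176 175 175 174 176 175 177 177 176
  175 175 175 175 175 174 174 175 177 178 177 178]
 [176 176 176 176 175 175 175 174 174 175 175 175 175 175 175 176 175 176
  175 175 177 176 177 177 178 178 177 178 179 178]
 [176 176 176 175 175 175 174 175 174 175 175 175 175 175 175 175 175 175
  175 174 176 176 175 176 176 176 177 178 177 179]]
((242.54617309570312, 244.20303344726562), (58.651336669921875, 40.19429397583008), 6.632514476776123) [[496.4 206.6  36. ]
 [586.9 196.9  36. ]
 [570.6  64.9  36. ]
 [480.1  75.5  36. ]] [533.50851974 135.99615137  36.        ]
```

View pics/z9.png

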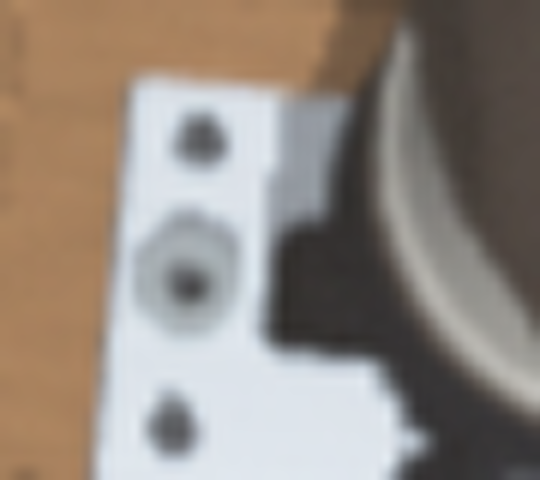

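```bash
python3 - <<'E'
from h import *
d=np.load('pics/top5.npz')
z=lambda x,y,h: ray(d,340+(x+.5)/12-.5,205+(y+.5)/12-.5,h)
t=np.array([.554,-.1506]); ex=np.array([.994,-.113]);ey=np.array([.113,.994])
for p in [(133,78),(114,279),(95,480),(187,275),(200,140),(172,427),(275,290)]:
    h=.1494 if p[0]<270 else .1834
    q=z(*p,h)[:2]-t;print(p,np.round([q@ex*1000,q@ey*1000],1))
print(ray(d,243,242.6,.036)*1000,ray(d,247.1,243.5,.043)*1000)
E
```

```text
(133, 78) [31.4 55.4]
(114, 279) [-3.3 55.2]
(95, 480) [-37.9  55. ]
(187, 275) [-1.3 42.9]
(200, 140) [22.  42.9]
(172, 427) [-27.5  42.9]
(275, 290) [-6.3 31.3]
[536.98737461 135.02943955  36.        ] [534.34084624 124.9567512   43.        ]
```

Request:
drive_tool(twist=[[0,0,0],[0,0,0],[0,0,0],[0,0,0],[0,0,0],[0,0,0],[0,0,0],[0,0,0],[0,0,0],[0,0,0],[0,0,0],[0,0,0],[0,0,0],[0,0,0]], dp=[[0,0,1.5],[-0.8,0,4],[-1.2,0,7],[-1.7,0,10],[-2.2,0,13],[-2.8,0,16],[-3.3,0,19],[-3.8,0,22],[-4.3,0,25],[-4.6,0,27],[-4.9,0,28.1],[-4.9,2,28.1],[-4.9,4,28.1],[-4.9,4,28.1]], fingers=[1,1,1,1,1,1,1,1,1,1,1,1,1,1])

```text
time_s: 12.75
eef_pos: [0.5342, 0.1324, 0.1143]
orientation: [0.707, -0.043, 0.038, -0.705]
wrist_force: [-0.6, -0.9, -2.8]
gripper_width: 0.228
```

```bash
python3 - <<'E'
from h import *
s,M=st(); d=shot('scene','scene6.png'); d=shot('top','top6.png')
a=cv2.imread('pics/scene6.png'); b=cv2.imread('pics/top6.png')
cv2.imwrite('pics/z10.png',cv2.resize(a[130:280,220:400],None,fx=4,fy=4))
cv2.imwrite('pics/z11.png',cv2.resize(b[195:290,200:300],None,fx=6,fy=6))
dl=np.array([.5375,.134,.070])-s['eef_pos'];print(M.T@dl*100)
E
```

```text
12.75 [0.5342 0.1324 0.1143] [-0.6 -0.9 -2.8] 0.2282233002379368 [ 0.33  0.58 -0.81  1.88  0.52  0.91 -0.85]
[[ 0.993 -0.007  0.115]
 [-0.115 -0.002  0.993]
 [-0.007 -1.    -0.002]]
[0.3410578  4.43067517 0.21226984]
```

View pics/z10.png

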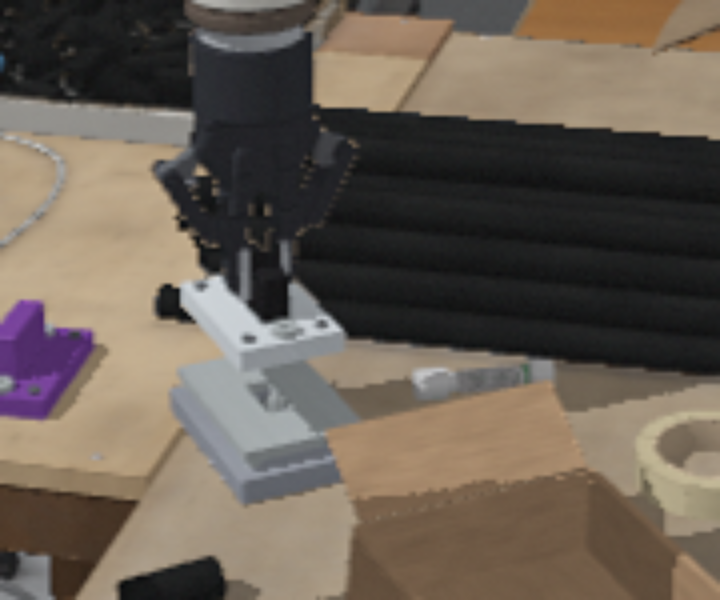

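View pics/z11.png

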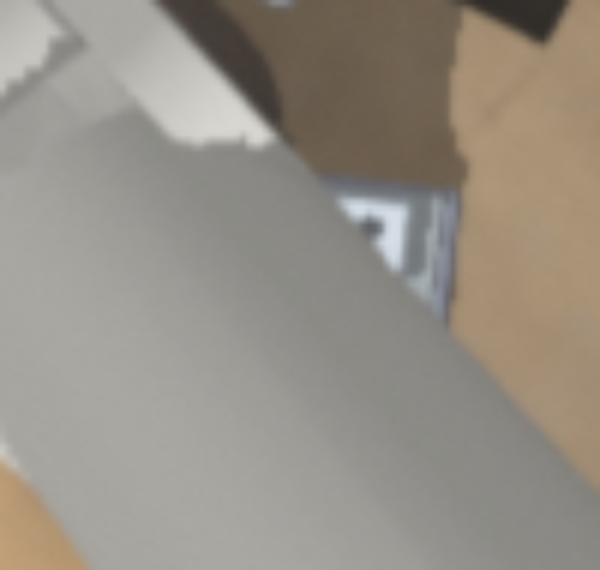

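The plate hangs level and square above the jig. In the scene view the pin can be seen near (275,395) of the zoom, so I'll cross-check with that camera.

```bash
python3 - <<'E'
from h import *
d=np.load('pics/scene3.npz')
a=d['frame'][205:260,255:320,::-1]; cv2.imwrite('pics/z12.png',cv2.resize(a,None,fx=12,fy=12,interpolation=cv2.INTER_CUBIC))
for P in [(.5365,.125,.043),(.538,.135,.036)]: print((proj(d,P)-[255,205]+.5)*12-.5)
E
```

```text
[398.98436188 281.49463648]
[384.45981748 289.50427746]
```

View pics/z12.png

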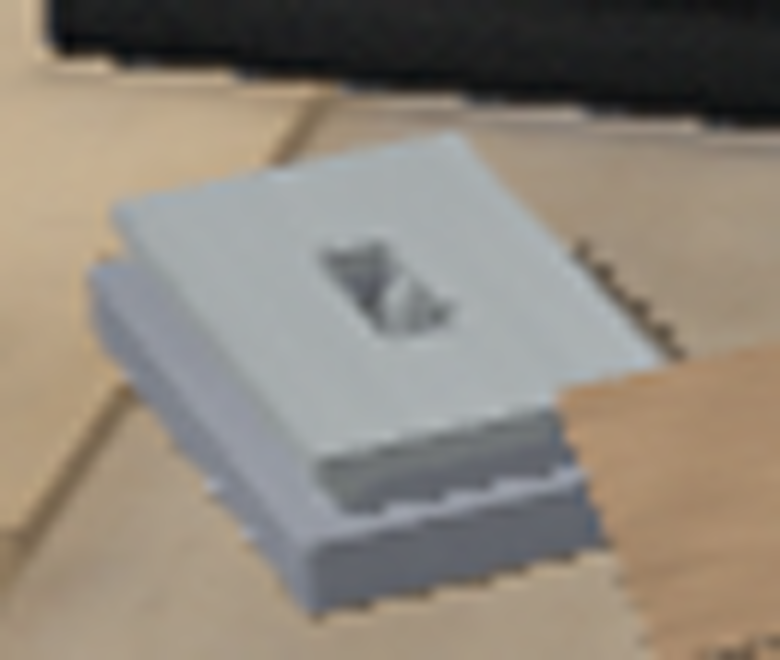

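The scene camera agrees, with the pin top at about (398,278) against a predicted (399,281). I'll lower about 9 mm to the +y side of the pin until the plate rides on it.

Request:
drive_tool(twist=[[0,0,0],[0,0,0],[0,0,0],[0,0,0],[0,0,0],[0,0,0],[0,0,0],[0,0,0]], dp=[[0.3,1.5,0.2],[0.3,3,0.2],[0.4,4,0.2],[0.4,4.3,0.2],[0.4,4.5,0.2],[0.4,4.7,0.2],[0.4,4.8,0.2],[0.4,4.8,0.2]], fingers=[1,1,1,1,1,1,1,1])

```text
time_s: 13.85
eef_pos: [0.54, 0.1351, 0.0687]
orientation: [0.706, -0.042, 0.039, -0.706]
wrist_force: [0.9, -0.6, -2.6]
gripper_width: 0.221
```

```bash
python3 - <<'E'
from h import *
s,M=st();print(s['torque'])
E
```

```text
13.85 [0.54   0.1351 0.0687] [ 0.9 -0.6 -2.6] 0.2213834108835514 [ 0.29  0.65 -0.75  1.89  0.59  0.84 -0.9 ]
[[ 0.993 -0.003  0.114]
 [-0.114 -0.     0.993]
 [-0.003 -1.    -0.001]]
[0.01337998 0.01476706 0.01639917]
```

Request:
drive_tool(twist=[[0,0,0],[0,0,0],[0,0,0],[0,0,0],[0,0,0]], dp=[[-0.1,0.1,0],[-0.2,0.2,0],[-0.2,0.3,0],[-0.2,0.4,0],[-0.2,0.4,0]], fingers=[1,1,1,1,1])

```text
time_s: 14.48
eef_pos: [0.5386, 0.1355, 0.0666]
orientation: [0.706, -0.041, 0.04, -0.705]
wrist_force: [-3.4, -1.7, 13.9]
gripper_width: 0.221
```

The plate now rides on the pin top: TCP z is 66.6 mm (67 expected), with an upward force. I'll slide towards -y under light pressure.

Request:
drive_tool(twist=[[0,0,0],[0,0,0],[0,0,0],[0,0,0],[0,0,0]], dp=[[-0.1,0.0,-0.2],[-0.1,0.1,-0.35],[-0.1,0.1,-0.5],[-0.1,0.1,-0.5],[-0.1,0.1,-0.5]], fingers=[1,1,1,1,1])

```text
time_s: 15.1
eef_pos: [0.5378, 0.1334, 0.0668]
orientation: [-0.705, 0.04, -0.04, 0.707]
wrist_force: [-1.2, 3.4, 8.4]
gripper_width: 0.225
```

Request:
drive_tool(twist=[[0,0,0],[0,0,0],[0,0,0],[0,0,0],[0,0,0]], dp=[[0,0.0,-0.2],[0,0.05,-0.4],[0,0.05,-0.6],[0,0.05,-0.7],[0,0.05,-0.7]], fingers=[1,1,1,1,1])

```text
time_s: 15.72
eef_pos: [0.5367, 0.1256, 0.0658]
orientation: [-0.705, 0.04, -0.04, 0.706]
wrist_force: [-0.0, 0.2, -3.0]
gripper_width: 0.224
```

The contact force is gone and z is falling at y ≈ 0.1256, so the hole seems to be over the pin. I'll lower to confirm.

Request:
drive_tool(twist=[[0,0,0],[0,0,0],[0,0,0],[0,0,0],[0,0,0]], dp=[[0,0.2,0],[0,0.4,0],[0,0.6,0],[0,0.6,0],[0,0.6,0]], fingers=[1,1,1,1,1])

```text
time_s: 16.35
eef_pos: [0.5368, 0.1257, 0.0601]
orientation: [-0.706, 0.04, -0.04, 0.706]
wrist_force: [-0.7, -0.7, 3.0]
gripper_width: 0.223
```

The plate has dropped 7 mm onto the frame (z = 60.1 mm). Now I'll press it fully down.

Request:
drive_tool(twist=[[0,0,0],[0,0,0],[0,0,0],[0,0,0],[0,0,0],[0,0,0],[0,0,0],[0,0,0],[0,0,0]], dp=[[0,0.2,0],[0,0.4,0],[0,0.6,0],[0,0.7,0],[0,0.8,0],[0,0.9,0],[0,1,0],[0,1,0],[0,1,0]], fingers=[1,1,1,1,1,1,1,1,1])

```text
time_s: 17.48
eef_pos: [0.5369, 0.1256, 0.054]
orientation: [0.707, -0.04, 0.041, -0.705]
wrist_force: [-14.3, -5.3, 40.3]
gripper_width: 0.225
```

```bash
python3 - <<'E'
from h import *
s,M=st();print(s['torque'])
d=shot('scene','scene7.png')
a=cv2.imread('pics/scene7.png')
cv2.imwrite('pics/z13.png',cv2.resize(a[170:270,230:350],None,fx=6,fy=6,interpolation=cv2.INTER_CUBIC))
E
```

```text
17.475 [0.5369 0.1256 0.054 ] [-14.3  -5.3  40.3] 0.22534767049307478 [ 0.29  0.66 -0.74  1.92  0.62  0.8  -0.9 ]
[[ 0.994  0.001  0.113]
 [-0.113 -0.002  0.994]
 [ 0.002 -1.    -0.002]]
[-1.17879168  3.14180406 -0.01818528]
```

View pics/z13.png

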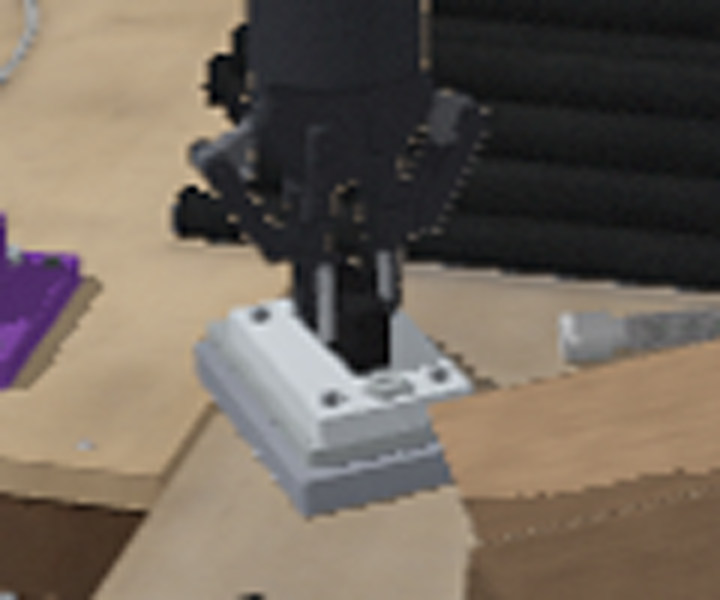

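The plate is seated flat and the frame is at its end of travel (z = 54.0 mm, 6.1 mm down). 40 N is more than needed, so I'll ease off to about 20 N.

Request:
drive_tool(twist=[[0,0,0],[0,0,0],[0,0,0],[0,0,0]], dp=[[0,0.3,0],[0,0.3,0],[0,0.3,0],[0,0.3,0]], fingers=[1,1,1,1])

```text
time_s: 18.02
eef_pos: [0.537, 0.1256, 0.054]
orientation: [0.708, -0.039, 0.041, -0.704]
wrist_force: [-11.7, -4.7, 33.7]
gripper_width: 0.219
```

Request:
drive_tool(twist=[[0,0,0],[0,0,0],[0,0,0],[0,0,0],[0,0,0],[0,0,0],[0,0,0],[0,0,0]], dp=[[0,0.2,0],[0,0.2,0],[0,0.2,0],[0,0.2,0],[0,0.2,0],[0,0.2,0],[0,0.2,0],[0,0.2,0]], fingers=[1,1,1,1,1,1,1,1])

```text
time_s: 19.02
eef_pos: [0.5369, 0.1256, 0.0541]
orientation: [0.708, -0.039, 0.041, -0.704]
wrist_force: [-8.0, -4.8, 24.0]
gripper_width: 0.22
```

```bash
python3 - <<'E'
from h import *
s,M=st();d=shot('top','top8.png');d=shot('scene','scene8.png')
a=cv2.imread('pics/scene8.png');cv2.imwrite('pics/z14.png',a)
s,M=st()
E
```

```text
19.025 [0.5369 0.1256 0.0541] [-8.  -4.8 24. ] 0.2198014449576863 [ 0.28  0.66 -0.73  1.92  0.62  0.8  -0.91]
[[ 0.994  0.003  0.113]
 [-0.113 -0.006  0.994]
 [ 0.003 -1.    -0.006]]
19.125 [0.5369 0.1256 0.0541] [-8.4 -4.2 24.4] 0.21809990208916893 [ 0.28  0.66 -0.73  1.92  0.62  0.8  -0.91]
[[ 0.994  0.003  0.114]
 [-0.114 -0.006  0.994]
 [ 0.003 -1.    -0.006]]
```

View pics/z14.png

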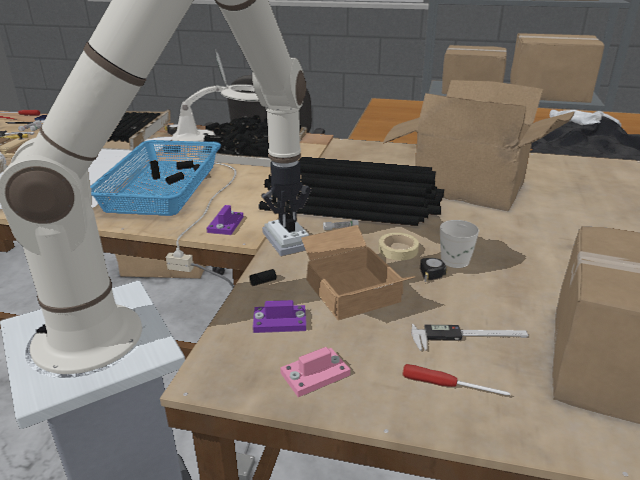

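The plate is gripped and held down at 24 N, steady at z = 54.1 mm. Both flaps are open and the bystanders I can see (tube_a at (263,277), gauge at (340,226), tape at (432,267)) haven't moved. Handing in.

```bash
python3 - <<'E'
from rig import env
print(env.finish_job())
E
```

```text
the job is handed in; nothing more can be done
None
```

The plate is on the jig's locating pin, pressed fully down and still gripped, and the job was handed in at about 19 s of the 64 s allowed. No verdict was reported.

- **Flaps and pick-up:** I swung both flaps well past upright, then lifted the plate out by its black bar. It hung level and centred in the grip.
- **Placing:** I set the plate on the jig about 9 mm to the +y side of the pin. It rode on the pin top with TCP z at 66.6 mm. Sliding it towards -y, the hole dropped over the pin at y ≈ 0.1256, taking z to 60.1 mm.
- **Pressing:** Pressing took z to 54.0 mm, so the frame went down about 6.1 mm, its full travel.
- **Last check:** TCP z was steady at 54.1 mm with about 24 N up at the wrist. The grip reading was unchanged at 0.22. Tube_a, the plug gauge and the tape measure were where they started; tube_b was hidden behind the gripper in that view and not rechecked.

- **Press force:** the upward wrist reading briefly reached 40.3 N while pressing, so I eased off to 24 N. That push went through the pads and the plate, not the gripper's body, and was far below the 120 N wrist limit.
- **Pin position:** the pin was visible in both cameras before placing. I aimed using that sighting and confirmed it by the slide and drop.

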